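# Clear the tray, pack the timing gears and tally them

### The arm

A 6-joint arm with a two-finger parallel gripper is mounted at the origin on a cart in front of the work surface, level with it; the furniture and walls round the work are solid. World frame = base frame: x ahead of the robot, y to its left, z up, the work surface at z = 0. Lengths are in mm, angles in rad, forces in N, time in s.
With the tool pointing down it reaches from about 325 to 875 mm from the base axis. Payload 4.4 kg.
Tool frame: the origin (TCP) lies on the centre line of the jaws, within the pads' length; the fingertips stand ahead of it and the grasp point (between the pads) lies 6 mm ahead of it (ctrl.tcp_to_tips is the z of the fingertips in the tool frame, in mm); z points along the fingers, y is the direction in which the jaws open and shut (so a half turn about z gives the same grasp; the last joint's range is limited). The gripper opens to 85 mm and grips with 20 to 120 N. Pads are 22 mm wide; open, the fingers measure 114 mm over their backs; the gripper's body (76 mm by 85 mm) begins 54 mm behind the grasp point. The pads swing forward as they close: fully open they stand 13 mm farther back than shut.
Start: joints at [-1.446, 0.207, 1.542, -0, 1.393, -0.15], TCP at [156.57, -553.275, 256.282] pointing down, gripper open.
Joint ranges: [-2.73, 2.73], [-0.86, 2.22], [0.23, 2.46], [-1.11, 4.25], [0.08, 2.63], [-2.82, 2.82]. Speed limits (rad/s): [2.79, 2.79, 3.14, 3.14, 3.14, 3.14].

### API

Orientations are given as a 3x3 rotation matrix whose columns are the frame's x, y, z axes.
In Python, from plant import ctrl, sensors, optics gives the robot as it stands. Calls block until the motion is done:
- ctrl.move_ptp(position, orientation): joint-space move of the TCP to a pose.
- ctrl.move_l(position, rot=None, vel=150, threshold=None): straight line of the TCP; rot=None keeps the orientation; vel is the mean speed in mm/s. With threshold (N) it stops when the force on the tool has changed by that much, and returns True; else False.
- ctrl.set_joints(angles): joint-space move.
- ctrl.gripper_to(opening, force=None): finger opening in mm; force is the grip in N (None keeps the last); returns when the fingers have stopped.
- ctrl.hold(seconds).
- ctrl.solve_ik(position, orientation): joint angles nearest the present ones, or None.
- sensors.read_state(): the state.
- optics.grab_frame(name): name is "scene" or "top" or "wrist"; returns (picture, depth): 400x640x3 uint8, red, green, blue; 400x640 float32, mm along the optical axis (not along the pixel's ray), 0 where there is no reading.
- optics.camera_params(name): a dict with "mtx" (3x3 intrinsics, pixels), "R" (3x3) and "t" (3): a world point X has camera coordinates R X + t; the wrist camera has in their place "T_tool_cam" (4x4, takes a point from camera to tool coordinates, whose origin is the TCP and whose axes are the flange's). Camera axes: x right, y down, z forward; pixel columns grow to the right and rows downward; lengths in mm; the calibration is good to about 2 mm. A picture is of the moment at which its call begins: read the wrist's pose just before it. camera_params takes no time and is no camera call.
A pose or a line that the arm cannot do raises ctrl.MotionError and nothing moves.
- ctrl.finish_job(): hands the job in, once; it reports no verdict.
The state is a dict: "t": time; "q": joint angles; "qvel": joint speeds; "tau": joint torques, N m; "eef_pos": TCP position; "eef_rot": TCP orientation; "force": force on the tool from outside, world axes, zero at the start; "wrist_torque": the same for the moment, N m; "grip_width": finger opening in mm.
Only numpy, scipy, OpenCV 4.12 (cv2) and the standard library are available. Lean on these libraries where they do the work, as an engineer would, in place of code of your own. Each camera call takes 0.05 s, during which the arm holds its last target. There are 200 camera calls.

### The job

Take the brake pad off the sorting tray and lay it flat on the bench top, clear of the tray. Then put every timing gear that is on the bench into the tray, hub up and flat on the floor of a compartment of its own, and count them on the tally counter: press its lever right down to the stop and let it come right back up once for each gear, so that the counter ends at exactly the number of gears. Do not disturb the other things on the bench.

Things in the scene. Friction and masses are not known exactly. Their poses are not given: they have to be found in the camera images.
- tray: Low open steel sorting tray, fixed to the bench, 238 (its x) x 160 (its y) x 20 mm high; walls and floor 4 mm thick. Six square compartments, each 74 mm inside, centred at tray x = -78, 0, +78 mm and tray y = -39, +39 mm; their floor is 4 mm above the origin, the walls' top edge 20 mm above it. Origin: centre of the underside, on the bench top.
- brake_pad: Brake pad with dark friction block, lying across the middle of the tray on top of the compartment walls at the start. Backing plate 44 (its x) x 120 (its y) x 6 mm, friction block 34 mm wide on it, 16 mm high in all; 0.38 kg. Origin: centre of the underside (0 to 6 mm high is the plate); z up. Grasp it across its x.
- gear_1: Steel timing gear lying on the bench, hub up (one of up to five equal gears; three to five are there, the others are absent): toothed disc 66 mm in diameter, 16 mm thick, with a plain round hub 32 mm in diameter on top, from 16 to 28 mm high; 0.26 kg. Origin: centre of the underside; z up through the hub. Easily grasped by the hub from above.
- gear_2: Steel timing gear lying on the bench, hub up (one of up to five equal gears; three to five are there, the others are absent): toothed disc 66 mm in diameter, 16 mm thick, with a plain round hub 32 mm in diameter on top, from 16 to 28 mm high; 0.26 kg. Origin: centre of the underside; z up through the hub. Easily grasped by the hub from above.
- gear_3: Steel timing gear lying on the bench, hub up (one of up to five equal gears; three to five are there, the others are absent): toothed disc 66 mm in diameter, 16 mm thick, with a plain round hub 32 mm in diameter on top, from 16 to 28 mm high; 0.26 kg. Origin: centre of the underside; z up through the hub. Easily grasped by the hub from above.
- gear_4: Steel timing gear lying on the bench, hub up (one of up to five equal gears; three to five are there, the others are absent): toothed disc 66 mm in diameter, 16 mm thick, with a plain round hub 32 mm in diameter on top, from 16 to 28 mm high; 0.26 kg. Origin: centre of the underside; z up through the hub. Easily grasped by the hub from above.
- gear_5: Steel timing gear lying on the bench, hub up (one of up to five equal gears; three to five are there, the others are absent): toothed disc 66 mm in diameter, 16 mm thick, with a plain round hub 32 mm in diameter on top, from 16 to 28 mm high; 0.26 kg. Origin: centre of the underside; z up through the hub. Easily grasped by the hub from above.
- tally: Tally counter, fixed to the bench: grey housing 92 mm wide (its y), 44 mm deep, 105 mm high, on a steel foot. Its front (-x) carries a ratchet wheel with a pointer, and a lever that sticks out to its -y side. Wheel and lever turn about the same axis, along the counter's x, 58 mm above the bench. Origin: on the bench under that axis, at the housing's front.
- paddle (a point): Middle of the upper face of the black paddle (30 x 30 x 8 mm) at the end of the tally lever, 105 mm from the lever's axis. With the lever at rest it is about 82 mm above the bench; pushed right down it is about 40 mm lower.
- tally_lever (a joint): Angle of the tally lever (rad): 0 at rest (tip 11 degrees above level), 0.384 right down at the stop (tip 11 degrees below level). A spring brings it back up by itself; the paddle takes about 2.5 N at first and 4.5 N at the stop. Each full stroke and return turns the wheel on by one count.
- tally_dial (a joint): Angle of the tally wheel and its black pointer (rad): 0 at the start, pointer straight up; each full stroke turns it clockwise, seen from the front, by one count of 0.2618 rad (15 degrees). It moves during the last two thirds of the down stroke, only forward, and never back.
- pointer (a point): Centre of the tally pointer, on the wheel's axis; its z runs along the pointer (up at the start), its x along the axis.
- socket_case: Open black socket case between tray and counter, fixed, full of sockets: its tray is 214 (its x) x 340 (its y) x 34 mm high; the open lid stands up along its far (+x) edge to 227 mm above the bench. Leave it alone. In front of it the bench top is clear, but for gears, as far as the bench edge at x = 0.29 m. Origin: on the bench under the middle of its tray.
- vice: Blue bench vice at the left edge, fixed, up to 190 mm high; its jaws and body reach from y = 0.33 m outwards, its low round base (31 mm high) from y = 0.28 m, both at x below 0.58 m. Origin: in its middle, 94 mm below the bench top.
- cup_white: Bystander: white cup, 81 mm wide, 82 mm high. Leave it alone. Origin: centre of its underside.
- tin_bolts: Bystander: food tin 75 mm wide, 58 mm high. Leave it alone. Origin: centre of its underside.
- tape_measure: Bystander: yellow tape measure, 71 x 76 x 34 mm, beyond the tray. Leave it alone. Origin: centre of its underside.
There are look-alikes about, which are no part of the job. What is shaped like the gear_3 but blue, brown or orange is not meant.

How it is judged (in metres and radians):
On the way, in this order (a step that is already met when the one before it is completed fails the run):
1. the brake pad lies flat on the bench top, clear of the tray (horizontal distance between brake_pad and tray above 0.13 m and height (world z) of brake_pad between -0.006 and 0.006 m and angle between brake_pad's own z axis and vertical below 0.1 rad), for 0.2 s.
2. every gear lies hub up on the floor of a compartment of the tray (x of gear_1 in the frame of tray between -0.119 and 0.119 m and y of gear_1 in the frame of tray between -0.08 and 0.08 m and z of each of gear_1, gear_2, gear_3, gear_4, gear_5 in the frame of tray below 0.009 m and angle between each of gear_1, gear_2, gear_3, gear_4, gear_5's own z axis and vertical below 0.07 rad and x of gear_2 in the frame of tray between -0.119 and 0.119 m and y of gear_2 in the frame of tray between -0.08 and 0.08 m and x of gear_3 in the frame of tray between -0.119 and 0.119 m and y of gear_3 in the frame of tray between -0.08 and 0.08 m and x of gear_4 in the frame of tray between -0.119 and 0.119 m and y of gear_4 in the frame of tray between -0.08 and 0.08 m and x of gear_5 in the frame of tray between -0.119 and 0.119 m and y of gear_5 in the frame of tray between -0.08 and 0.08 m), for 0.2 s.
At the end, for the whole second after the job is handed in: Brake pad flat on the bench (6 mm, 6 deg), its middle over 130 mm from the tray's; every gear hub up on a compartment floor (5 mm, 4 deg), all at rest; the tally wheel at as many counts of 15 deg as there are gears (within 5 deg), its lever back up (all of step 1 and all of step 2 and linear speed of each of brake_pad, gear_1, gear_2, gear_3, gear_4, gear_5 below 0.02 m/s and (value of joint tally_dial between 0.6981 and 0.8727 rad or value of joint tally_dial between 0.9599 and 1.1345 rad or value of joint tally_dial between 1.2217 and 1.3963 rad) and value of joint tally_dial above 0.6981 rad and ((value of joint tally_dial above 0.6981 rad and angle between the z axis of pointer and the z axis of gear_3, either way round above 0.9163 rad) or (value of joint tally_dial above 0.6981 rad and angle between the z axis of pointer and the z axis of gear_4, either way round above 0.9163 rad)) and ((value of joint tally_dial above 0.6981 rad and angle between the z axis of pointer and the z axis of gear_3, either way round above 0.9163 rad) or (value of joint tally_dial above 0.6981 rad and angle between the z axis of pointer and the z axis of gear_5, either way round above 0.9163 rad)) and ((value of joint tally_dial above 0.6981 rad and angle between the z axis of pointer and the z axis of gear_4, either way round above 0.9163 rad) or (value of joint tally_dial above 0.6981 rad and angle between the z axis of pointer and the z axis of gear_5, either way round above 0.9163 rad)) and ((value of joint tally_dial above 0.6981 rad and angle between the z axis of pointer and the z axis of gear_3, either way round above 1.1781 rad) or (value of joint tally_dial above 0.6981 rad and angle between the z axis of pointer and the z axis of gear_4, either way round above 1.1781 rad) or (value of joint tally_dial above 0.6981 rad and angle between the z axis of pointer and the z axis of gear_5, either way round above 1.1781 rad)) and (value of joint tally_dial below 0.8727 rad or ((value of joint tally_dial below 0.8727 rad or angle between the z axis of pointer and the z axis of gear_3, either way round below 1.1781 rad) and (value of joint tally_dial below 0.8727 rad or angle between the z axis of pointer and the z axis of gear_4, either way round below 1.1781 rad)) or ((value of joint tally_dial below 0.8727 rad or angle between the z axis of pointer and the z axis of gear_3, either way round below 1.1781 rad) and (value of joint tally_dial below 0.8727 rad or angle between the z axis of pointer and the z axis of gear_5, either way round below 1.1781 rad)) or ((value of joint tally_dial below 0.8727 rad or angle between the z axis of pointer and the z axis of gear_4, either way round below 1.1781 rad) and (value of joint tally_dial below 0.8727 rad or angle between the z axis of pointer and the z axis of gear_5, either way round below 1.1781 rad)) or ((value of joint tally_dial below 0.8727 rad or angle between the z axis of pointer and the z axis of gear_3, either way round below 1.4399 rad) and (value of joint tally_dial below 0.8727 rad or angle between the z axis of pointer and the z axis of gear_4, either way round below 1.4399 rad) and (value of joint tally_dial below 0.8727 rad or angle between the z axis of pointer and the z axis of gear_5, either way round below 1.4399 rad))) and value of joint tally_lever below 0.03 rad); the robot touches nothing.
It fails at once if the cup is moved by more than 40 mm (distance of cup_white from where it was at the start of the episode above 0.04 m).
It fails at once if the tin is moved by more than 40 mm (distance of tin_bolts from where it was at the start of the episode above 0.04 m).
It fails at once if the tape measure is moved by more than 40 mm (distance of tape_measure from where it was at the start of the episode above 0.04 m).
Of gear_3, gear_4, gear_5 only 1 to 3 are there at a start; the rules pass over those that are not, and their reading is None.
At some moment in a run one of gear_1, gear_2, gear_3, gear_4, gear_5, brake_pad may be knocked a few centimetres aside while the robot is not near it.
Once in a run the grip may slacken for a moment while it holds something.
It also fails if it takes over 210 s, if anything falls off the work surface, if the arm or the gripper's body presses on something with over 40 N, if the wrist force passes 120 N, or if a joint passes its speed limit or range.

## Working session

There is one attempt and no reset: what is moved stays moved. The work goes in short steps, each a Python script; the robot and the scene stay as the last script left them, time stands still between calls to the robot, and variables do not carry over. Pictures are saved under pics/ and viewed, and the job is handed in when it is done.

```bash
mkdir -p pics; ls; python3 - <<'E'
from plant import ctrl,sensors,optics
import cv2,numpy as np
for n in("scene","top","wrist"):
    im,d=optics.grab_frame(n); cv2.imwrite(f"pics/{n}0.png",im[:,:,::-1]); np.save(f"pics/{n}0.npy",d)
    p=optics.camera_params(n); print(n,{k:np.round(v,3).tolist() for k,v in p.items()})
print(sensors.read_state()["t"],ctrl.tcp_to_tips)
E
```

```text
pics
scene {'mtx': [[512.367, 0.0, 311.281], [0.0, 512.367, 190.517], [0.0, 0.0, 1.0]], 'R': [[0.637, -0.771, -0.006], [-0.596, -0.487, -0.639], [0.489, 0.411, -0.769]], 't': [-389.403, 381.646, 1715.492]}
top {'mtx': [[431.971, 0.0, 315.953], [0.0, 431.971, 204.115], [0.0, 0.0, 1.0]], 'R': [[-0.019, -1.0, -0.002], [-0.994, 0.019, -0.106], [0.106, -0.0, -0.994]], 't': [-7.069, 578.174, 1342.058]}
wrist {'mtx': [[343.57, 0.0, 320.388], [0.0, 343.57, 200.828], [0.0, 0.0, 1.0]], 'T_tool_cam': [[0.001, -0.945, -0.327, 85.316], [1.0, 0.0, 0.001, 0.989], [-0.0, -0.327, 0.945, -117.886], [0.0, 0.0, 0.0, 1.0]]}
0.15 25.0
```

View pics/scene0.png

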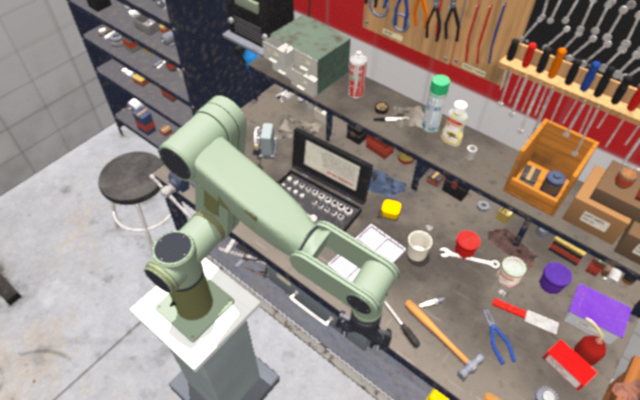

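View pics/top0.png

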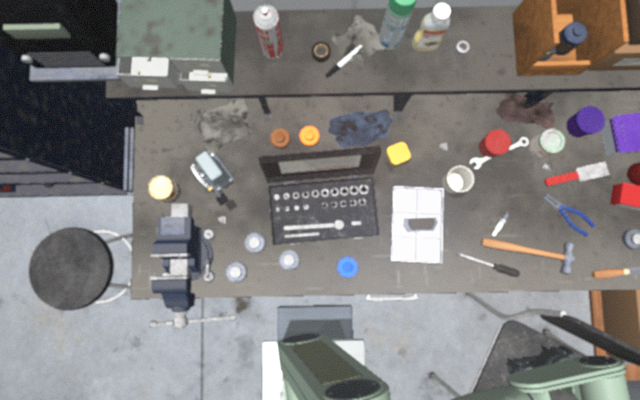

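The scene view shows the arm, the tray and the case. The top view shows three grey gears near (255,243), (289,260) and (236,272), a blue look-alike at (347,267), the pad in the tray at (420,224) and the tally counter at (210,172). Next I zoom in and measure.

```bash
cat > h.py <<'E'
from plant import ctrl,sensors,optics
import cv2,numpy as np
def cam(n,st=None):
    p=optics.camera_params(n); K=np.array(p["mtx"])
    if n!="wrist": return K,np.array(p["R"]),np.array(p["t"])
    st=st or sensors.read_state(); T=np.array(p["T_tool_cam"])
    R=np.array(st["eef_rot"])@T[:3,:3]; o=np.array(st["eef_rot"])@T[:3,3]+np.array(st["eef_pos"])
    return K,R.T,-R.T@o
def pix2w(c,uv,z):
    K,R,t=c; o=-R.T@t; r=R.T@np.linalg.inv(K)@np.array([uv[0],uv[1],1.]); return o+r*(z-o[2])/r[2]
def dep(c,d):
    K,R,t=c; v,u=np.mgrid[:d.shape[0],:d.shape[1]]
    P=np.stack([(u-K[0,2])/K[0,0]*d,(v-K[1,2])/K[1,1]*d,d],-1); return (P-t)@R
def proj(c,X):
    K,R,t=c; q=K@(R@np.asarray(X,float)+t); return q[:2]/q[2]
def down(a):  # tool y (jaw direction) at yaw a; z down
    y=np.array([np.cos(a),np.sin(a),0]); z=np.array([0,0,-1.]); return np.column_stack([np.cross(y,z),y,z])
def shot(n,name):
    st=sensors.read_state(); im,d=optics.grab_frame(n); cv2.imwrite(f"pics/{name}.png",im[:,:,::-1]); return im,d,cam(n,st)
E
python3 - <<'E'
from h import *
im=cv2.imread("pics/top0.png"); d=np.load("pics/top0.npy"); c=cam("top")
a=cv2.resize(im[140:310,130:330],None,fx=4,fy=3.5)[:,:800]
cv2.imwrite("pics/za.png",cv2.resize(im[150:300,140:340],(800,600),interpolation=cv2.INTER_CUBIC))
cv2.imwrite("pics/zb.png",cv2.resize(im[140:310,370:640],(800,504),interpolation=cv2.INTER_CUBIC))
for uv in [(255,243),(289,260),(236,272),(633,238),(347,267),(391,186),(443,188),(439,263),(390,260),(420,224),(210,172)]:
    print(uv,np.round(pix2w(c,uv,20)),np.round(dep(c,d)[uv[1],uv[0]]))
print(np.array(sensors.read_state()["eef_rot"]).round(2).tolist())
E
```

```text
(255, 243) [459. 178.  20.] [458. 177.  29.]
(289, 260) [403.  71.  20.] [403.  70.  26.]
(236, 272) [369. 238.  20.] [369. 237.  27.]
(633, 238) [  452. -1022.    20.] [  452. -1018.    25.]
(347, 267) [ 378. -112.   20.] [ 378. -111.   33.]
(391, 186) [ 633. -260.   20.] [ 636. -264.    1.]
(443, 188) [ 623. -427.   20.] [ 627. -434.   -2.]
(439, 263) [ 385. -403.   20.] [ 385. -402.   22.]
(390, 260) [ 397. -248.   20.] [ 397. -251.    7.]
(420, 224) [ 509. -348.   20.] [ 508. -344.   36.]
(210, 172) [690. 322.  20.] [674. 301. 105.]
[[0.96, 0.27, -0.0], [0.27, -0.96, 0.0], [0.0, -0.0, -1.0]]
```

View pics/za.png

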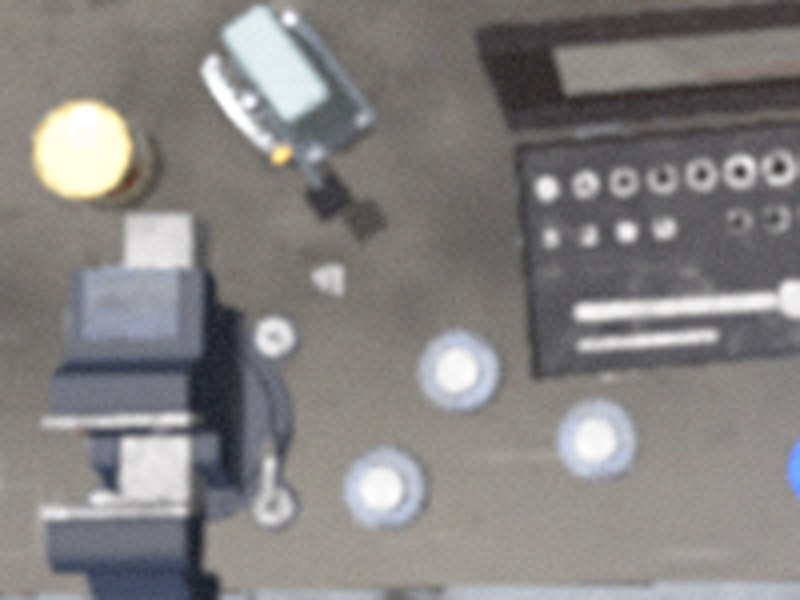

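View pics/zb.png

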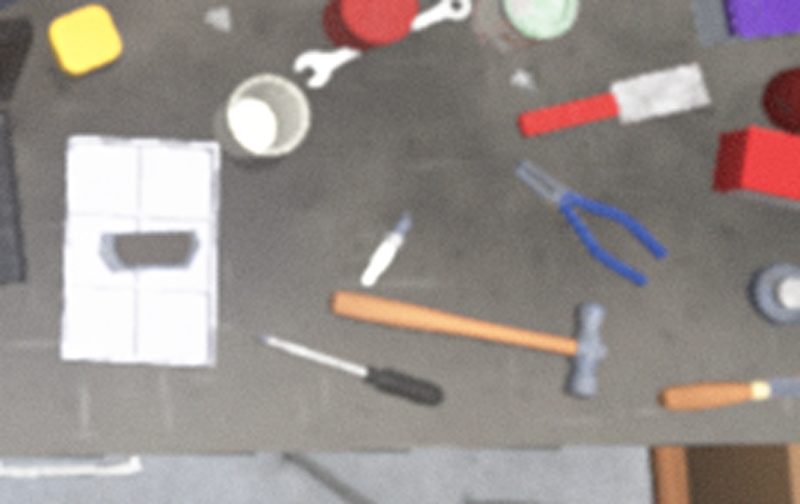

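The right-hand grey item (633,238) lies 1.1 m from the base, out of reach, and looks darker. I'll check it from closer, then measure the tray and pad from the wrist camera.

```bash
python3 - <<'E'
from h import *
ctrl.move_ptp([300,-740,250],down(-np.pi/2+0.0)) if ctrl.solve_ik([300,-740,250],down(-np.pi/2)) is not None else print("noik1")
im,d,c=shot("wrist","w1"); print(proj(c,[452,-1022,20]))
u=proj(c,[452,-1022,20]).astype(int)
ctrl.move_ptp([508,-333,330],down(-np.pi/2))
im,d,c=shot("wrist","w2"); np.savez("w2.npz",im=im,d=d,K=c[0],R=c[1],t=c[2])
print(sensors.read_state()["t"])
E
```

```text
[636.5831593    2.59955412]
2.8833
```

View pics/w1.png

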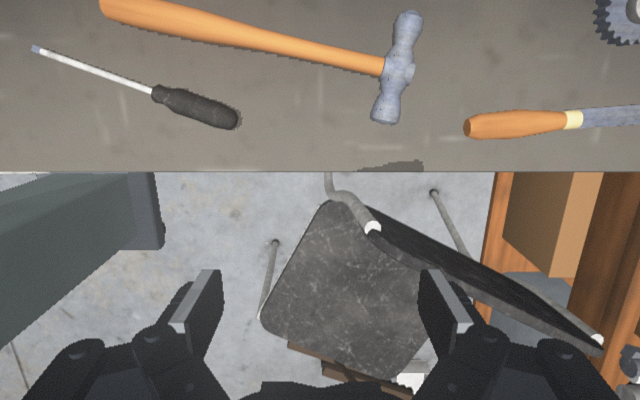

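View pics/w2.png

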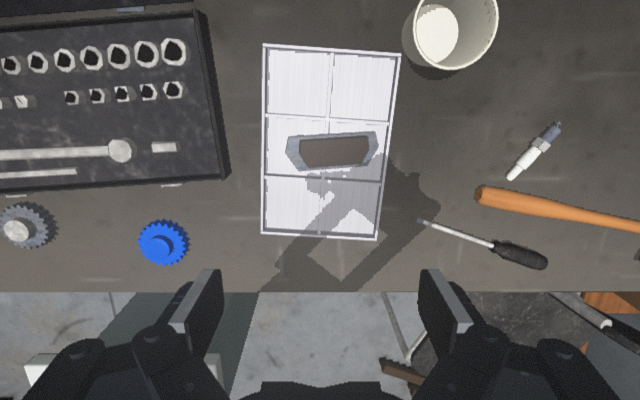

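```bash
python3 - <<'E'
from h import *
a=cv2.imread("pics/w1.png")[0:60,560:640]; b=cv2.imread("pics/w2.png")[190:260,0:80]
cv2.imwrite("pics/z2.png",np.hstack([cv2.resize(a,(400,300)),cv2.resize(b,(400,350))[:300]]))
f=np.load("w2.npz"); c=(f["K"],f["R"],f["t"]); P=dep(c,f["d"])
for uv in[(638,5),(620,10),(610,20),(602,30)]: 
    pass
d=f["d"];z=P[...,2]
def quad(n,P,im,lo,hi):
    hsv=cv2.cvtColor(im,cv2.COLOR_RGB2HSV)
    m=(P[...,2]>12)&(P[...,2]<28)&(P[...,0]>330)&(P[...,0]<680)&(P[...,1]>-480)&(P[...,1]<-210)&(im.min(2)>110)&(hsv[...,1]<60)
    m=cv2.morphologyEx(m.astype(np.uint8),cv2.MORPH_CLOSE,np.ones((3,3)))
    n_,l,s,_=cv2.connectedComponentsWithStats(m); k=1+s[1:,4].argmax(); pts=P[l==k][:,:2]
    r=cv2.minAreaRect(pts.astype(np.float32)); print(n,"tray",r)
    q=(P[...,2]>29)&(P[...,2]<45)&(P[...,0]>430)&(P[...,0]<590)&(P[...,1]>-430)&(P[...,1]<-250)
    print("pad",cv2.minAreaRect(P[q][:,:2].astype(np.float32)), np.percentile(P[q][:,2],[5,50,95]))
quad("wrist",P,f["im"],0,0)
im=cv2.imread("pics/top0.png")[:,:,::-1]; quad("top",dep(cam("top"),np.load("pics/top0.npy")),np.ascontiguousarray(im),0,0)
# tray outer corners, wrist, outline of bright mask on rim plane
for n,im,c in(("wrist",f["im"],c),("top",np.ascontiguousarray(im),cam("top"))):
    m=np.zeros(im.shape[:2],np.uint8)
    u0=np.array([proj(c,[x,y,20]) for x in(360,660) for y in(-460,-220)]); x0,y0=np.maximum(u0.min(0),0).astype(int);x1,y1=u0.max(0).astype(int)
    g=im.min(2); m[y0:y1,x0:x1]=(g[y0:y1,x0:x1]>135)*255
    cs,_=cv2.findContours(cv2.morphologyEx(m,cv2.MORPH_OPEN,np.ones((2,2))),0,1); k=np.vstack([q for q in cs if cv2.contourArea(q)>150])
    W=np.array([pix2w(c,p[0],20)[:2] for p in cv2.convexHull(k)]); print(n,cv2.minAreaRect(W.astype(np.float32)))
E
```

```text
wrist tray ((509.45025634765625, -338.7372131347656), (162.98915100097656, 242.72679138183594), 86.05091094970703)
pad ((509.3599853515625, -332.7042541503906), (82.00213623046875, 42.47541809082031), 87.05903625488281) [29.53934002 33.2427873  39.81205276]
top tray ((542.5164184570312, -236.82884216308594), (401.3094787597656, 283.2609558105469), 81.54056549072266)
pad ((505.87548828125, -335.2991943359375), (89.29981231689453, 41.496063232421875), 86.33832550048828) [29.54082832 34.10625621 41.0398783 ]
wrist ((527.381591796875, -360.3435363769531), (195.81253051757812, 276.6326599121094), 86.03430938720703)
top ((494.8114929199219, -338.9595642089844), (247.90890502929688, 273.64013671875), 88.91616821289062)
```

View pics/z2.png

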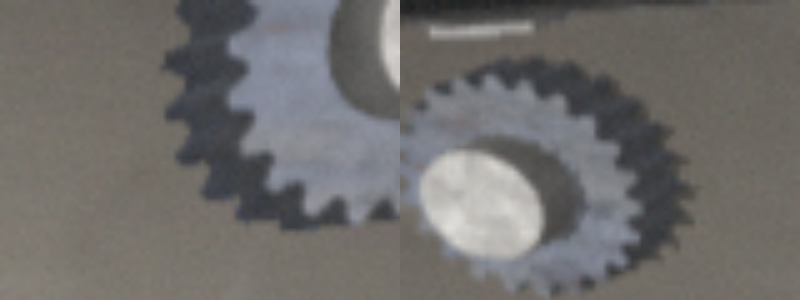

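The far grey item is toothed with a hub, like the gears, but it sits at about 1.1 m, well past reach, so it can't be part of the job. I'll come back to it. First the pad: I probe down to the wall tops, grip and move it.

```bash
python3 - <<'E'
from h import *
R0=down(-0.057); 
ctrl.gripper_to(56,60)
ctrl.move_ptp([508,-334,110],R0)
ctrl.move_l([508,-334,62],vel=80)
hit=ctrl.move_l([508,-334,36],vel=15,threshold=4)
z=sensors.read_state()["eef_pos"][2]; print("hit",hit,z)
ctrl.move_l([508,-334,z+1.5],vel=15)
ctrl.gripper_to(20,70); print("w",sensors.read_state()["grip_width"])
ctrl.move_l([508,-334,z+60],vel=60)
s=sensors.read_state(); print("w",s["grip_width"],np.round(s["force"],1),s["t"])
shot("wrist","w3"); shot("scene","s3")
E
```

```text
hit True 38.435227108115406
w 41.934401638986515
w 41.63877921778691 [ 1.3 -0.6 -4.4] 8.5583
```

View pics/w3.png

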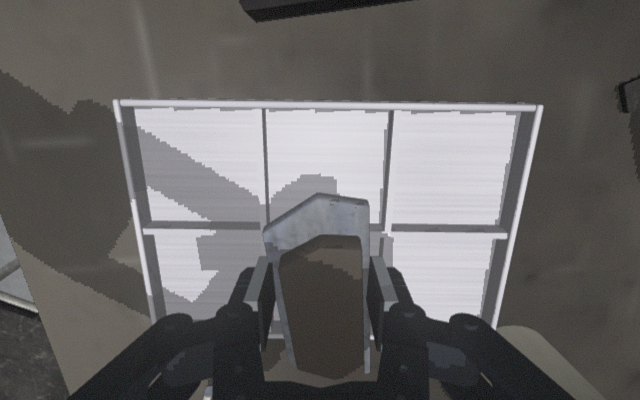

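The pad is held level by its plate (centre near (320,285)) and the tray is empty. Now I place the pad.

```bash
python3 - <<'E'
from h import *
p=sensors.read_state()["eef_pos"]
ctrl.move_l([p[0],p[1],160],vel=150)
ctrl.move_ptp([372,-22,160],down(-np.pi/2))
s=sensors.read_state(); print("w",s["grip_width"],np.round(s["force"],1),np.round(s["eef_rot"],2).tolist())
ctrl.move_l([372,-22,34],vel=120)
hit=ctrl.move_l([372,-22,17],vel=15,threshold=4)
s=sensors.read_state(); print(hit,s["eef_pos"][2],s["grip_width"])
ctrl.gripper_to(58); ctrl.move_l([372,-22,200],vel=150)
ctrl.move_ptp([410,80,330],down(-np.pi/2))
im,d,c=shot("wrist","w4"); np.savez("w4.npz",im=im,d=d,K=c[0],R=c[1],t=c[2])
P=dep(c,d); q=(P[...,2]>9)&(P[...,2]<20)&(abs(P[...,0]-372)<80)&(abs(P[...,1]+22)<55)
print(cv2.minAreaRect(P[q][:,:2].astype(np.float32)),sensors.read_state()["t"])
E
```

```text
w 41.64523192843087 [ 0.  -0.8 -3.7] [[1.0, 0.0, 0.0], [0.0, -1.0, -0.0], [0.0, 0.0, -1.0]]
True 29.590679430220675 41.54429300881422
((359.4162902832031, -24.976411819458008), (86.60875701904297, 34.424644470214844), 2.0529139041900635) 15.0167
```

View pics/w4.png

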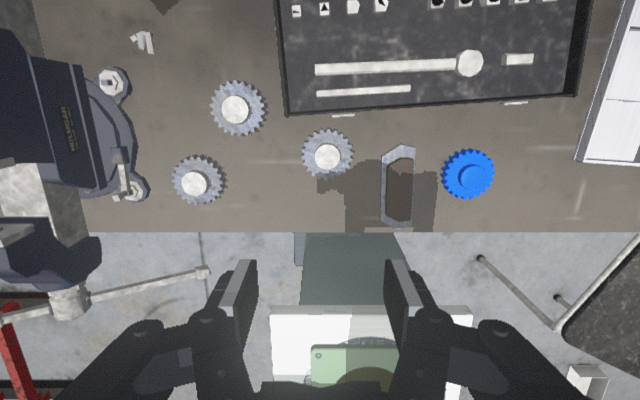

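The pad lies on the bench at px (398,185). Three gears at (235,108), (327,155) and (196,180) are undisturbed. Next I check the pad's flatness and measure the hubs and tray.

```bash
cat >> h.py <<'E'
def hubs(im,d,c,box=(295,700,-480,275),draw=None):
    """blue-grey hub tops: bright, neutral, at z~28 above the work; returns world xy"""
    P=dep(c,d); hsv=cv2.cvtColor(im,cv2.COLOR_RGB2HSV)
    zz=cv2.medianBlur(P[...,2].astype(np.float32),5)
    m=((im.min(2)>120)&(hsv[...,1]<40)&(zz>19)&(zz<40)&(P[...,0]>box[0])&(P[...,0]<box[1])&(P[...,1]>box[2])&(P[...,1]<box[3])).astype(np.uint8)
    m=cv2.morphologyEx(m,cv2.MORPH_OPEN,np.ones((5,5)))
    out=[]
    for q in cv2.findContours(m,0,1)[0]:
        if cv2.contourArea(q)<60: continue
        W=np.array([pix2w(c,p[0],28)[:2] for p in q],np.float32); (x,y),r=cv2.minEnclosingCircle(W)
        M=cv2.moments(q); w=pix2w(c,(M["m10"]/M["m00"],M["m01"]/M["m00"]),28)
        if 11<r<21: out.append((w[0],w[1],r))
    return np.round(np.array(out),1)
E
python3 - <<'E'
from h import *
f=np.load("w4.npz"); c=(f["K"],f["R"],f["t"]); im=f["im"];d=f["d"]
print("hubs wrist",hubs(im,d,c).tolist())
i=cv2.cvtColor(cv2.imread("pics/top0.png"),cv2.COLOR_BGR2RGB); print("hubs top",hubs(i,np.load("pics/top0.npy"),cam("top")).tolist())
P=dep(c,d)
for u,v in[(398,175),(398,190),(398,210),(398,153),(398,225),(385,185),(411,185)]: print(u,v,P[v-1:v+2,u-1:u+2].mean((0,1)).round(1))
ctrl.move_ptp([500,-336,330],down(-np.pi/2))
im,d,c=shot("wrist","w5"); np.savez("w5.npz",im=im,d=d,K=c[0],R=c[1],t=c[2])
i,d2,c2=shot("top","t5")
def line(c,im,A,B,out):
    # strongest bright edge when crossing from outside: A,B world ends; out: outward normal; samples along normal at z=20
    pts=[]
    g=cv2.GaussianBlur(im.min(2).astype(np.float32),(3,3),0)
    for s in np.linspace(.08,.92,40):
        p=A+(B-A)*s; o=np.arange(-8,14,.5)
        uv=np.array([proj(c,[*(p+out*k),20]) for k in o],np.float32)
        v=cv2.remap(g,uv[:,0:1],uv[:,1:2],cv2.INTER_LINEAR).ravel(); e=np.gradient(v); k=e.argmin()
        if e[k]<-4: pts.append(p+out*o[k])
    pts=np.array(pts,np.float32); vx,vy,x,y=cv2.fitLine(pts,cv2.DIST_HUBER,0,.5,.01).ravel()
    return np.array([x,y]),np.array([vx,vy]),len(pts)
a=np.radians(-4); ex=np.array([np.cos(a),np.sin(a)]); ey=np.array([-ex[1],ex[0]])
for n,I,C in(("wrist",im,c),("top",i,c2)):
    o=np.array([509.4,-338.7]); S={}
    for _ in range(2):
        for k,nn,t,h,l in(("x+",ex,ey,119,80),("x-",-ex,ey,119,80),("y+",ey,ex,80,119),("y-",-ey,ex,80,119)):
            p,v,N=line(C,I,o+nn*h-t*l,o+nn*h+t*l,nn); S[k]=(p,v,N)
        xp,xm=[(S[k][0]-o)@ex for k in("x+","x-")]; yp,ym=[(S[k][0]-o)@ey for k in("y+","y-")]
        print(n,"w",xp-xm,yp-ym,"ang",{k:round(float(np.degrees(np.arctan(v[1]/v[0]) if abs(v[0])>.5 else np.arctan(-v[0]/v[1]))),2) for k,(p,v,N) in S.items()},[v[2] for v in S.values()])
        o=o+ex*(xp+xm)/2+ey*(yp+ym)/2
    print(n,o)
print("hubs top",hubs(i,d2,c2).tolist(), sensors.read_state()["t"])
E
```

```text
hubs wrist [[372.7, 238.5, 16.1], [407.9, 70.5, 16.2], [463.8, 179.3, 16.3], [518.9, -144.4, 16.0]]
hubs top [[368.1, 239.8, 17.0], [460.0, 181.8, 16.9]]
398 175 [380.2 -21.7  16. ]
398 190 [359.9 -23.3  16.1]
398 210 [331.9 -25.4  16.2]
398 153 [407.  -21.8   6.3]
398 225 [305.9 -29.5   6.2]
385 185 [364.3  -7.4   7.7]
411 185 [366.7 -39.8  15.7]
wrist w 237.95002359623982 159.14502192957218 ang {'x+': -3.93, 'x-': -4.03, 'y+': -3.93, 'y-': -3.96} [40, 40, 40, 40]
wrist w 237.89997577445538 159.24999692854692 ang {'x+': -3.93, 'x-': -3.96, 'y+': -3.96, 'y-': -3.82} [40, 40, 40, 40]
wrist [ 511.26224371 -340.3815256 ]
top w 239.00001095351382 163.2539530443336 ang {'x+': -3.93, 'x-': 2.07, 'y+': -4.26, 'y-': -3.83} [40, 12, 40, 22]
top w 239.2747100500977 163.3786344875802 ang {'x+': -4.39, 'x-': 1.48, 'y+': -4.14, 'y-': -4.34} [40, 12, 40, 21]
top [ 510.34131667 -339.75588744]
hubs top [[369.0, 241.0, 16.4], [404.3, 72.6, 16.1], [459.7, 181.1, 17.0]] 16.6833
```

View pics/w5.png

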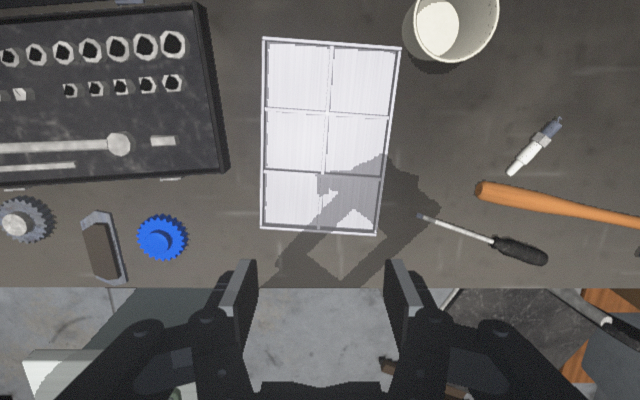

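View pics/t5.png

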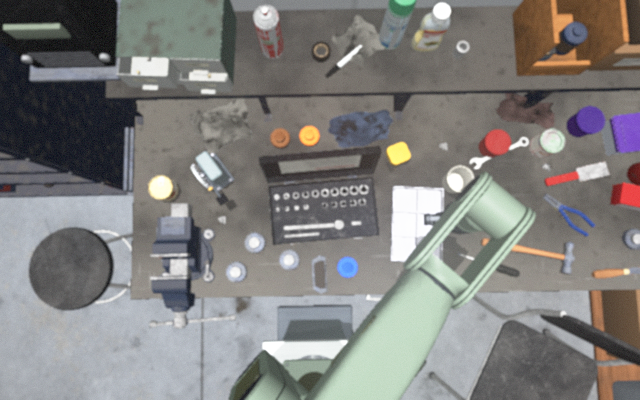

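The pad is flat (plate 6.2 mm, block 16 mm). The tray is at (511,-340), yaw -3.95°, and empty. Now I pick the gears, squeezing each hub twice at crossed yaws so that it ends up centred in the gripper.

```bash
cat >> h.py <<'E'
TO=np.array([511.0,-340.2]); TA=np.radians(-3.95)
def comp(i,j):
    x,y=78*i,39*j; return TO+[x*np.cos(TA)-y*np.sin(TA),x*np.sin(TA)+y*np.cos(TA)]
def pick(g,yaw=-np.pi/4):
    ctrl.gripper_to(60,100)
    ctrl.move_ptp([g[0],g[1],230],down(-np.pi/2))
    im,d,c=shot("wrist",f"pick_{int(g[0])}"); H=hubs(im,d,c); H=H[np.argsort(np.hypot(H[:,0]-g[0],H[:,1]-g[1]))]
    print("seen",H[:2].tolist()); p=H[0,:2]; assert np.hypot(*(p-g))<45
    ctrl.move_ptp([*p,80],down(yaw)); ctrl.move_l([*p,40],vel=80,threshold=8)
    ctrl.gripper_to(20,30); print("w1",sensors.read_state()["grip_width"])
    ctrl.gripper_to(46); ctrl.move_l([*p,75],vel=120)
    ctrl.move_ptp([*p,75],down(yaw-np.pi/2)); ctrl.move_l([*p,40],vel=80,threshold=8); print("z",sensors.read_state()["eef_pos"][2])
    ctrl.gripper_to(20,100); ctrl.move_l([*p,150],vel=120)
    s=sensors.read_state(); print("held",s["grip_width"],np.round(s["force"],1),s["t"])
def place(q):
    s=sensors.read_state(); ctrl.move_l([*q,150],vel=250)
    s=sensors.read_state(); print("arrived",s["grip_width"],np.round(s["force"],1))
    ctrl.move_l([*q,64],vel=120); 
    hit=ctrl.move_l([*q,41],vel=15,threshold=5); s=sensors.read_state()
    print("down",hit,np.round(s["eef_pos"],1),np.round(s["force"],1),s["grip_width"],s["t"])
def release():
    p=sensors.read_state()["eef_pos"]; ctrl.gripper_to(48); ctrl.move_l([p[0],p[1],150],vel=150)
E
python3 - <<'E'
from h import *
pick(np.array([406,71.5])); place(comp(1,1))
shot("wrist","p1")
E
```

```text
seen [[407.9, 70.5, 16.6], [463.9, 179.3, 16.5]]
w1 30.49182183114453
z 38.708635285538804
held 27.920003444486788 [-0.5  0.8 -3.8] 24.3583
arrived 28.1052489344972 [-0.8  0.9 -3.1]
down True [ 591.4 -306.6   45.1] [-0.3 -0.6  5.4] 28.17612333371519 28.1917
```

View pics/p1.png

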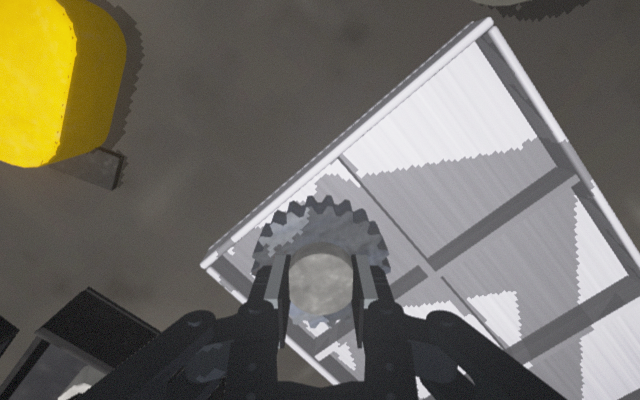

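The gear is at (320,275), down inside the corner compartment. I'll release it and take the next one.

```bash
python3 - <<'E'
from h import *
release(); ctrl.move_ptp([560,-340,230],down(-np.pi/2))
im,d,c=shot("wrist","r1"); print(hubs(im,d,c,(400,640,-430,-250)).tolist(),comp(1,1))
P=dep(c,d); u=proj(c,[*comp(1,1),32]).astype(int); print(np.median(P[u[1]-4:u[1]+5,u[0]-4:u[0]+5,2]))
pick(np.array([462,180.])); place(comp(0,1)); release()
ctrl.move_ptp([480,-340,230],down(-np.pi/2))
im,d,c=shot("wrist","r2"); print(hubs(im,d,c,(400,640,-430,-250)).tolist(),comp(0,1),sensors.read_state()["t"])
E
```

```text
[] [ 591.50126489 -306.66574363]
32.35011896695566
seen [[464.8, 179.7, 16.4], [375.0, 237.5, 18.0]]
w1 30.935099115751562
z 38.71704721218934
held 28.095979498647463 [-0.8  0.3 -2.7] 38.3667
arrived 27.813199911649484 [ 0.1  0.3 -2.1]
down True [ 513.6 -301.3   45.1] [ 0.6 -0.2  5.3] 28.16285830757303 42.4667
[[623.2, -396.8, 13.9], [626.7, -342.3, 15.6]] [ 513.68655043 -301.29264277] 44.5583
```

View pics/r2.png

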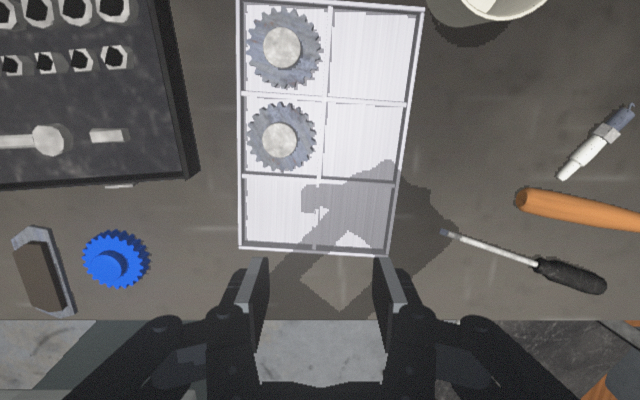

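Both gears sit flat in their compartments at (283,47) and (280,138). On to the third.

```bash
python3 - <<'E'
from h import *
pick(np.array([371,239.])); place(comp(-1,1)); release()
ctrl.move_ptp([480,-340,260],down(-np.pi/2))
im,d,c=shot("wrist","r3"); P=dep(c,d)
for i in(-1,0,1):
    u=proj(c,[*comp(i,1),32]).astype(int); print(i,u,np.median(P[u[1]-4:u[1]+5,u[0]-4:u[0]+5,2]))
ctrl.move_ptp([480,-340,400],down(-np.pi/2))
ctrl.move_ptp([400,150,330],down(-np.pi/2))
shot("top","t6"); im,d,c=shot("wrist","r4"); print(sensors.read_state()["t"])
E
python3 -c "
import cv2;a=cv2.imread('pics/t6.png');cv2.imwrite('pics/t6z.png',cv2.resize(a[130:310,130:530],(800,360)))"
```

```text
seen [[358.9, 202.7, 16.9]]
w1 30.55130206333883
z 38.721143579761204
held 27.749007529481236 [-1.1  0.4 -2. ] 52.8833
arrived 28.127332773387465 [-0.2  0.1 -2.1]
down True [ 435.8 -295.9   45. ] [-0.6  0.5  5.4] 27.686686856313813 57.0667
-1 [279 209] 32.25255751915516
0 [281 135] 32.42950680685213
1 [284  50] 32.18598284036517
61.6333
```

View pics/r3.png

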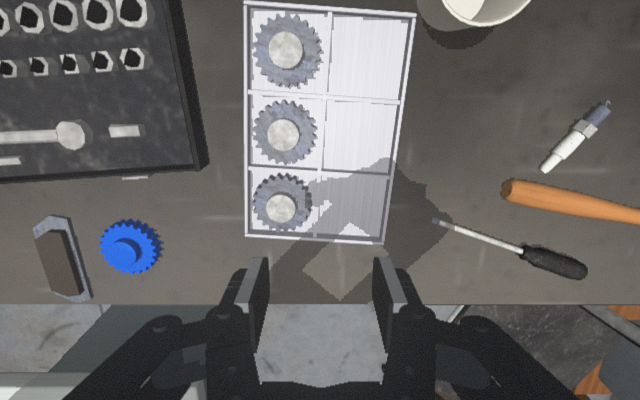

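View pics/r4.png

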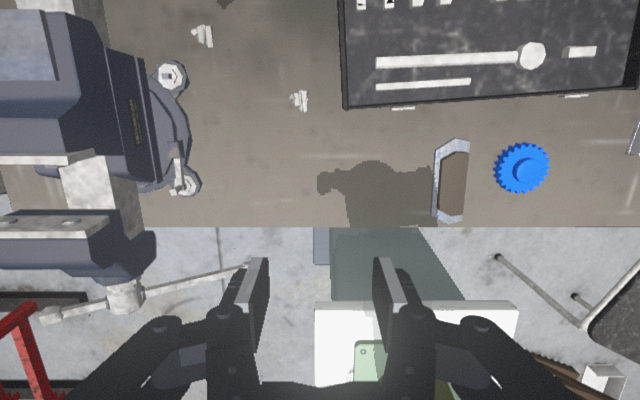

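View pics/t6z.png

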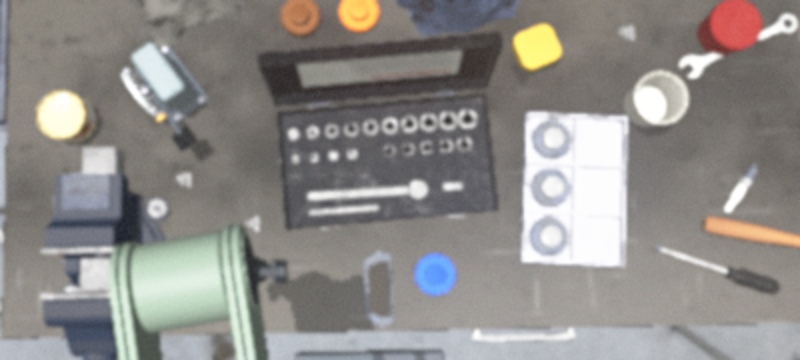

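The third gear had been knocked aside, but the re-look found it. All three hubs are now at z≈32 in their compartments, and no further gear can be seen within reach. Next I locate the tally paddle.

```bash
python3 - <<'E'
from h import *
c=cam("top"); d=np.load("pics/top0.npy"); P=dep(c,d); im=cv2.imread("pics/top0.png")
w=P[185:212,205:240]; g=im[185:212,205:240].max(2)
m=(w[...,2]>60)&(w[...,2]<95)&(g<75); print("top paddle",m.sum(),np.median(w[m],0),[ (185+np.argwhere(m)[:,0]).mean(),(205+np.argwhere(m)[:,1]).mean()])
ctrl.gripper_to(0,60)
ctrl.move_ptp([560,200,300],down(-np.pi/2))
im,d,c=shot("wrist","k1"); P=dep(c,d); np.savez("k1.npz",im=im,d=d,K=c[0],R=c[1],t=c[2])
m=((P[...,2]>70)&(P[...,2]<92)&(im.max(2)<75)&(P[...,0]>540)&(P[...,0]<680)&(P[...,1]>170)&(P[...,1]<330)).astype(np.uint8)
m=cv2.morphologyEx(m,cv2.MORPH_OPEN,np.ones((3,3)))
for q in cv2.findContours(m,0,1)[0]:
    if cv2.contourArea(q)>80:
        W=np.array([pix2w(c,p[0],81)[:2] for p in q],np.float32); print(cv2.minAreaRect(W),cv2.boundingRect(q))
h=(P[...,2]>98)&(P[...,2]<112)&(P[...,0]>560)&(P[...,1]>200)&(P[...,0]<800)&(P[...,1]<420); print("housing",cv2.minAreaRect(P[h][:,:2].astype(np.float32)))
E
```

```text
top paddle 59 [593.39687942 269.46524097  81.58474102] [np.float64(199.10169491525423), np.float64(222.1864406779661)]
housing ((634.2374267578125, 353.24627685546875), (78.77613067626953, 197.98150634765625), 47.66637420654297)
```

View pics/k1.png

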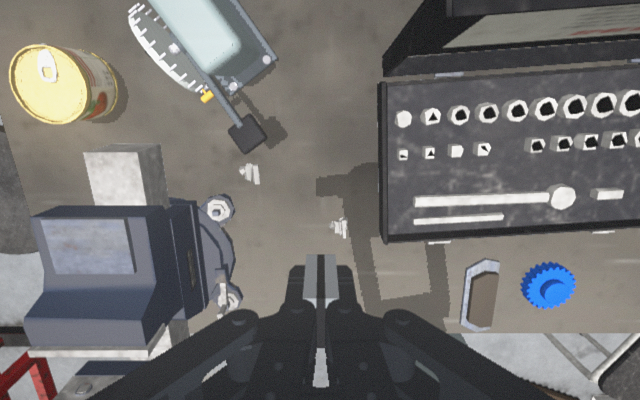

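The paddle is at px (248,133) in the wrist view, at the end of the lever. The dial scale is at (165,60), with an orange mark at (208,97). I press once as a trial.

```bash
cat >> h.py <<'E'
def press(p):
    ctrl.move_l([*p,116],vel=60)
    h1=ctrl.move_l([*p,58],vel=25,threshold=14); s=sensors.read_state()
    print("stop",h1,s["eef_pos"][2].round(1) if hasattr(s["eef_pos"][2],"round") else s["eef_pos"][2],np.round(s["force"],1))
    ctrl.move_l([*p,116],vel=40); ctrl.hold(.4); print("up",np.round(sensors.read_state()["force"],1),sensors.read_state()["t"])
E
python3 - <<'E'
from h import *
f=np.load("k1.npz"); c=(f["K"],f["R"],f["t"]); a=pix2w(c,(248,133),81)[:2]; b=pix2w(cam("top"),(222.2,199.1),81)[:2]; print(a,b)
p=(a+b)/2; np.save("paddle.npy",p)
ctrl.move_ptp([*p,160],down(-np.pi/2))
i0,_,_=shot("wrist","k2"); press(p); shot("scene","s4"); shot("wrist","k3")
E
python3 -c "
import cv2;a=cv2.imread('pics/s4.png');cv2.imwrite('pics/s4z.png',cv2.resize(a[90:190,220:380],(800,500)))"
```

```text
[597.51994948 269.1309863 ] [593.45253921 269.24060607]
stop True 69.1 [-3.2 -1.7  7.8]
up [-1.  -0.2  0.3] 68.0
```

View pics/k3.png

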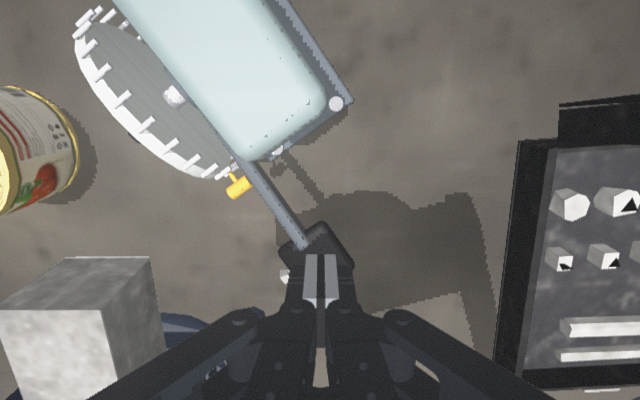

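View pics/s4z.png

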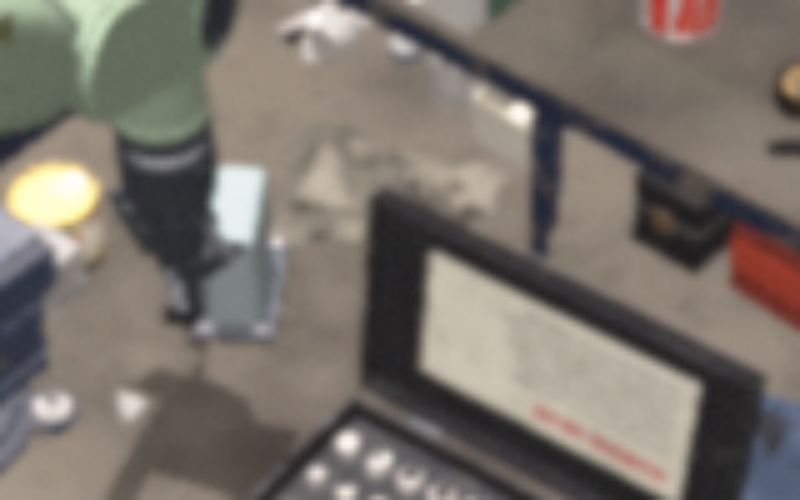

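The first press reached the stop at TCP z 69.1 and the lever came back. I compare the wheel's pointer before and after.

```bash
python3 -c "
import cv2,numpy as np
a=[cv2.resize(cv2.imread(f'pics/{n}.png')[0:200,60:280],(396,360),interpolation=cv2.INTER_CUBIC) for n in('k2','k3')]
cv2.imwrite('pics/kc.png',np.hstack(a))"
```

```text
(no output)
```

View pics/kc.png

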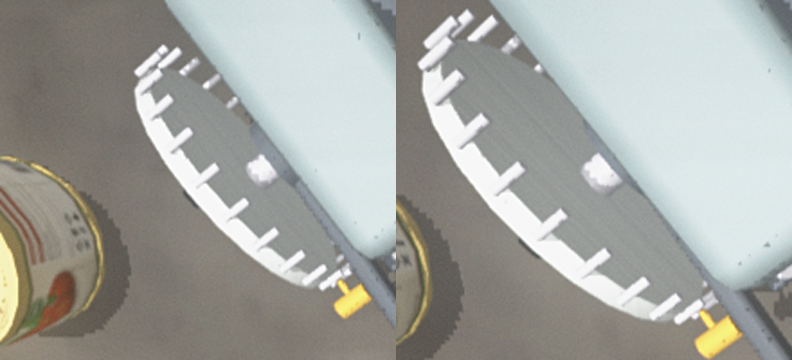

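From here I see the wheel's back, and the pointer's tip just shows over the rim. A view from the front will be clearer, so I tilt the tool for one.

```bash
cat > front.py <<'E'
from h import *
import sys
name=sys.argv[1]; p=np.load("paddle.npy")
f=np.load("k1.npz"); c=(f["K"],f["R"],f["t"])
e=pix2w(c,(248,133),81)[:2]-pix2w(c,(215,88),75)[:2]; e/=np.linalg.norm(e)   # lever dir (counter -y)
n=np.array([e[1],-e[0]])   # front dir (counter -x): -y=e -> y=-e; x = rot(y,-90)
ax=np.array([*(p-e*103),58.]); n=n if n@[-1,1]>0 else -n; print("e",e,"n",n,"axis",ax)
T=np.array(optics.camera_params("wrist")["T_tool_cam"])
best=None
for el in np.radians([35,45,55,65]):
  for dist in(220,260,300):
    for roll in np.arange(0,2*np.pi,np.pi/6):
      v=-np.array([n[0]*np.cos(el),n[1]*np.cos(el),np.sin(el)])
      x=np.cross(v,[0,0,1]);x/=np.linalg.norm(x);y=np.cross(v,x)
      B=np.column_stack([x*np.cos(roll)+y*np.sin(roll),-x*np.sin(roll)+y*np.cos(roll),v])
      R=B@T[:3,:3].T; pos=ax-v*dist-R@T[:3,3]
      if pos[2]<260 or (pos+R[:,2]*25)[2]<215: continue
      q=ctrl.solve_ik(pos.tolist(),R)
      if q is None: continue
      cost=el*3+np.abs(np.array(q)-np.array(sensors.read_state()["q"])).max()
      if best is None or cost<best[0]: best=(cost,el,dist,roll,pos,R,q)
print(best[:5],np.round(best[6],2))
if len(sys.argv)>2:
    s=sensors.read_state(); ctrl.move_l([*s["eef_pos"][:2],260],vel=150)
    ctrl.move_ptp([560,200,360],down(-np.pi/2)); ctrl.move_ptp(best[4].tolist(),best[5])
    im,d,c=shot("wrist",name); print(proj(c,ax),sensors.read_state()["t"])
    u=proj(c,ax).astype(int); a=cv2.imread(f"pics/{name}.png")
    k=round(np.degrees(best[3])/90)%4; cv2.imwrite(f"pics/{name}z.png",a)
    ctrl.move_ptp([560,200,360],down(-np.pi/2))
E
python3 front.py f1
```

```text
e [-0.81311268 -0.58210632] n [-0.58210632  0.81311268] axis [679.23685076 329.14274678  58.        ]Traceback (most recent call last):
  File "front.py", line 22, in <module>
    print(best[:5],np.round(best[6],2))
          ~~~~^^^^
TypeError: 'NoneType' object is not subscriptable
```

```bash
sed -i 's/\[35,45,55,65\]/[40,50,58,64,70]/; s/(220,260,300)/(240,300,360)/; s/np.pi\/6)/np.pi\/8)/; s/pos\[2\]<260 or/pos[2]<220 or/; s/<215: continue/<200: continue/' front.py; python3 front.py f1
```

```text
e [-0.81311268 -0.58210632] n [-0.58210632  0.81311268] axis [679.23685076 329.14274678  58.        ]
(np.float64(2.885406443535671), np.float64(0.6981317007977318), 360, np.float64(3.9269908169872414), array([567.07193891, 433.48005133, 222.31638349])) [ 0.78  0.49  1.37 -0.7   1.21  1.07]
```

That pose is too close to the vice, so I ask for more height and a steeper view.

```bash
sed -i 's/pos\[2\]<220 or/pos[2]<275 or/; s/<200: continue/<255: continue/; s/(240,300,360)/(300,360,420)/; s/\[40,50,58,64,70\]/[48,54,60,66]/' front.py; python3 front.py f1 go
```

```text
e [-0.81311268 -0.58210632] n [-0.58210632  0.81311268] axis [679.23685076 329.14274678  58.        ]
(np.float64(3.190389875688585), np.float64(0.8377580409572782), 420, np.float64(4.319689898685965), array([544.59930112, 449.54547957, 276.90233202])) [ 0.81  0.4   1.39 -0.68  1.21  1.45]
[320.16451603 199.56423838] 70.8583
```

View pics/f1.png

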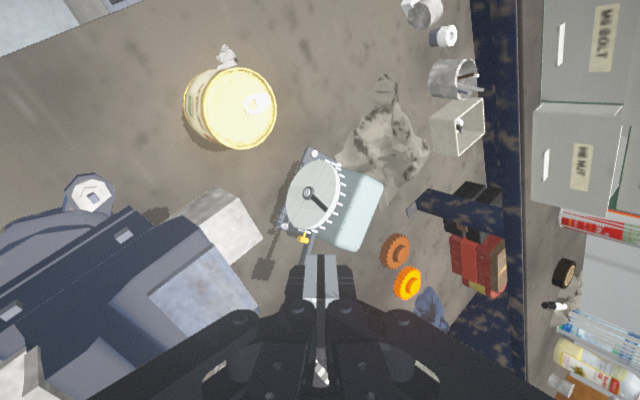

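This is a clear front view: the pointer runs from the hub at (308,193) to its tip at (331,210). I compute its angle on the wheel plane, press twice more and look again.

```bash
cat > dial.py <<'E'
from h import *
import json
# pose as used by front.py, found again by solving; angle of pixel pair on the wheel plane
def ang(c,h,t,n,e,ax):
    K,R,tt=c; o=-R.T@tt; N=np.array([*n,0]); pl=ax+N*12
    def hit(uv):
        r=R.T@np.linalg.inv(K)@np.array([*uv,1.]); return o+r*((pl-o)@N)/(r@N)
    v=hit(t)-hit(h); r3=np.array([*(-e),0]); # counter +y is to the left seen from front(-x)? sign printed both
    return np.degrees(np.arctan2(v@r3,v[2])),v
E
python3 - <<'E'
from h import *
p=np.load("paddle.npy"); ctrl.move_ptp([*p,160],down(-np.pi/2)); press(p); press(p); print(sensors.read_state()["t"])
E
sed -i 's/^    ctrl.move_ptp(\[560,200,360\],down(-np.pi\/2))$/    from dial import ang; print("angle f1px",ang(c,(308,193),(331,210),n,e,ax)); np.savez(name+".npz",K=c[0],R=c[1],t=c[2],n=n,e=e,ax=ax); ctrl.move_ptp([560,200,360],down(-np.pi\/2))/' front.py
python3 front.py f2 go
python3 -c "
import cv2,numpy as np
cv2.imwrite('pics/fc.png',np.hstack([cv2.resize(cv2.imread(f'pics/{n}.png')[140:250,260:370],(400,400),interpolation=cv2.INTER_CUBIC) for n in('f1','f2')]))"
```

```text
stop True 69.1 [-3.1 -1.4  8.2]
up [-0.5 -0.1 -0.4] 77.1
stop True 69.1 [-2.4 -2.1  8.3]
up [ 0.9 -0.3  0.3] 80.8167
80.8167
e [-0.81311268 -0.58210632] n [-0.58210632  0.81311268] axis [679.23685076 329.14274678  58.        ]
(np.float64(3.1894942404287634), np.float64(0.8377580409572782), 420, np.float64(4.319689898685965), array([544.60086766, 449.54577132, 276.89935311])) [ 0.81  0.4   1.39 -0.68  1.21  1.45]
[320.17517062 199.56290304] 83.575
angle f1px (np.float64(-9.22175546803375), array([-6.39079433, -4.57516138, 48.41056856]))
```

View pics/fc.png

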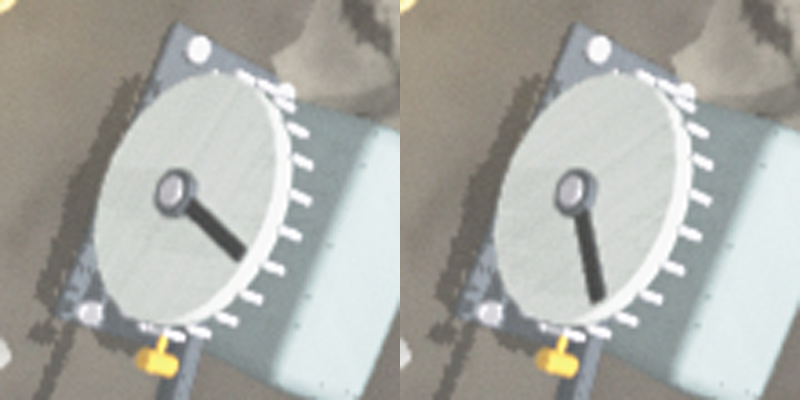

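```bash
python3 - <<'E'
from dial import *
f=np.load("f2.npz"); c=(f["K"],f["R"],f["t"])
z=lambda x,y:(260+x/3.636,140+y/3.636)
print(ang(c,z(192,203),z(241,255),f["n"],f["e"],f["ax"])[0],ang(c,z(182,214),z(197,298),f["n"],f["e"],f["ax"])[0])
ctrl.move_ptp([400,150,400],down(-np.pi/2)); ctrl.move_ptp([480,-340,280],down(-np.pi/2))
im,d,c=shot("wrist","e1"); P=dep(c,d)
for i in(-1,0,1):
    u=proj(c,[*comp(i,1),32]).astype(int); print(i,np.median(P[u[1]-4:u[1]+5,u[0]-4:u[0]+5,2]))
ctrl.move_ptp([300,-620,300],down(-np.pi/2)); shot("top","e2"); print(sensors.read_state()["t"])
E
python3 -c "
import cv2;a=cv2.imread('pics/e2.png');cv2.imwrite('pics/e2z.png',cv2.resize(a[130:310,130:640],(800,282)))"
```

```text
-16.384311174497036 -45.105330691716674
-1 32.34172511785409
0 32.38417825074949
1 32.30599842701737
88.5333
```

View pics/e1.png

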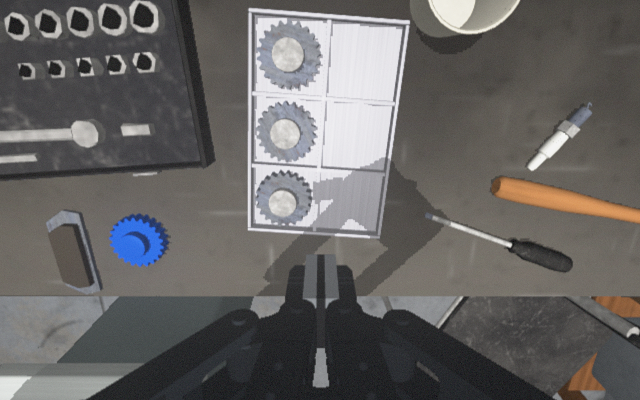

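View pics/e2z.png

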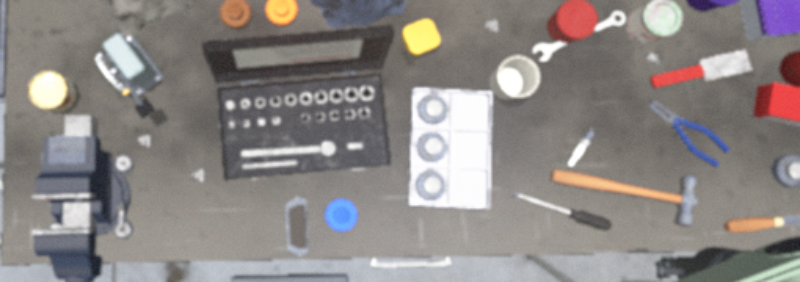

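The dial reads 45° (three counts). The hubs are all at 32 mm, the pad is flat and the lever is up. The arm is clear of everything, so I hand in.

```bash
python3 - <<'E'
from h import *
print("far item ik",ctrl.solve_ik([452,-1022,40],down(-np.pi/2)))
ctrl.finish_job()
E
```

```text
far item ik None
the job is handed in; nothing more can be done
```

The job is handed in at about 89 s of the 210 s allowed. The brake pad is flat on the bench, all three gears in reach are in the tray, and the tally reads three. One grey gear-like part stayed where it was, out of the arm's reach.

- **Brake pad:** it lies in front of the socket case, about 350 mm from the tray's centre. After placing, depth readings gave plate 6.2 mm and block 16 mm.
- **Gears:** each is hub up in its own compartment. The last wrist view showed all three hub tops at about 32.3 mm, which is what a gear on the compartment floor should give. One gear was knocked about 4 cm aside during the run; I found it again before picking it.
- **Tally:** I gave three full presses to the stop. From the front the pointer read about 16° after the first and 45° after the third. The lever showed no contact force after each press and looked fully up.

**Unresolved:** the grey toothed part with a hub sits at about (452, -1022) mm, 1.12 m from the base, and the arm has no solution for that point. I took it as background and did not count it. I saw it only partly and never confirmed what it is.

**Disagreements:** the wrist and top cameras differed by up to about 4 mm on gear and paddle positions. I removed this for the gears by squeezing each hub from two directions, and used the average for the paddle. The first press read 9° from rougher pixel points before I remeasured it at 16°.

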